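# Release a slide carrier from a shaker's spring finger and lay it in the tray

## Task

The shaking is finished: lift the shaker's spring-loaded hold-down finger, swing it right aside until it is clear of the slide carrier, and let it down there, while the carrier stays in its seat. Then take the carrier out and set it down flat, right way up, on the floor of the steel tray, keeping it about level and not dropping it. Do not disturb the glass dish in the tray or the cup that stands between tray and shaker.

Things in the scene. Friction and masses are not known exactly. Their poses are not given: they have to be found in the camera images.
- shaker: Low white plate shaker, fixed, 215 x 130 mm, housing top 50 mm high (x from -122 to +94 mm). Origin: at worktop level under the centre of the seat; x = its long axis, pointing from the hold-down finger's post (at x = -92 mm, y = 0) to the seat; z up. It stands left or right of the middle, the tray on the other side.
- seat (a point): Centre of the top face of the shaker's narrow aluminium platform, 70 mm above the worktop; axes as the shaker's. Lugs 7 mm high at its ends and corners hold the carrier sideways with 2 mm play: it comes out straight up. At the carrier's middle (40 mm either way) its long sides overhang the platform by 10 mm and are free down to the housing, 20 mm below.
- finger_swing (a joint): Turn of the steel hold-down finger about its post, rad, counter-clockwise from above positive; 0 = pointing along the shaker's +x over the carrier's end; turns both ways to 1.7; friction keeps it where it is left. Beyond 1.0 rad either way it is clear of the carrier and counts as swung aside.
- finger_lift (a joint): Height of the finger, m: 0 = resting on the carrier's end, -0.002 = fully down with nothing under it, 0.025 = upper stop. A spring and its weight push it down, about 6 N at the bottom and 10 N at the top, so it drops when let go. It must be lifted at least 10 mm (over 7 mm ribs) before it can swing.
- finger_grip (a point): Centre of the black grip bar on top of the finger, right over the post's axis, 122 mm above the worktop when the finger is down. Bar 44 mm long (along the finger) x 12 mm wide x 24 mm high; the finger lies 19 mm below the bar's underside. Axes: x along the finger towards its tip, z up.
- finger_tip (a point): Underside of the finger's free end, 43 mm from the post's axis; the finger is 14 mm wide and 5 mm thick and overlaps the carrier's end by 11 mm, lying between the carrier's two ribs.
- carrier: Loose aluminium slide carrier holding two glass microscope slides, 120 x 62 x 16 mm (x, y, z), 0.1 to 0.21 kg, flat bottom. Origin: centre of its underside; z up; x along its length, away from the finger end. Two ribs 7 mm high stand on the finger end, x = -58 to -46 mm, the finger between them. Can be gripped across its 62 mm width. Starts in the seat, parallel to the shaker.
- steel_tray: Flat steel instrument tray, fixed, 198 x 308 x 24 mm; origin: centre of its underside; x across, y along its length, z up. Floor 2 mm above the origin, rim 20 to 24 mm high; inside 186 x 296 mm. The dish lies towards its +y end; the middle and the -y half are empty.
- petri_dish: Clear glass dish, 52 mm across, 10 mm high, loose on the tray floor towards one end; origin: centre of its underside. Leave alone.
- open_cup_1: Clear plastic open cup, 58 mm across, 62 mm high, loose on the worktop between the shaker and the tray. Origin: centre of its underside. Leave alone.
Things that resemble listed ones, but are neither listed nor needed, are in the scene too. Of the things that look like the carrier, the largest one is meant.

How it is judged:
On the way, in this order (a step that is already met when the one before it is completed fails the run):
1. the finger is lifted and swung aside (more than 1 rad either way) and let down, with the carrier still in its seat ((value of joint finger_swing above 1 rad or value of joint finger_swing below -1 rad) and value of joint finger_lift below 0.004 m and z of carrier in the frame of shaker below 0.078 m and horizontal distance between carrier and shaker below 0.01 m), for 0.2 s.
2. the carrier is lifted out of the seat (z of carrier in the frame of shaker above 0.085 m), for 0.1 s.
At the end, for the whole second after the job is handed in: The carrier lies at rest on the tray's floor, inside the rim, flat and right way up (within 0.06 rad, underside within 5 mm of the floor); the finger is down (lift under 4 mm) and still swung aside by more than 1 rad (z of carrier in the frame of steel_tray between -0.003 and 0.007 m and x of carrier in the frame of steel_tray between -0.07 and 0.07 m and y of carrier in the frame of steel_tray between -0.125 and 0.125 m and angle between carrier's own z axis and vertical below 0.06 rad and linear speed of carrier below 0.02 m/s and (value of joint finger_swing above 1 rad or value of joint finger_swing below -1 rad) and value of joint finger_lift below 0.004 m); the robot touches nothing.
It fails at once if the carrier is dropped (falls free faster than 0.6 m/s, about 2 cm) (linear speed of carrier above 0.6 m/s and contact force between the fingers and carrier below 0.1 N).
It fails at once if the carrier is tipped by more than 0.5 rad (angle between carrier's own z axis and vertical above 0.5 rad).
It fails at once if the glass dish is pushed more than 15 mm (distance of petri_dish from where it was at the start of the episode above 0.015 m).
It fails at once if the cup is pushed more than 20 mm (distance of open_cup_1 from where it was at the start of the episode above 0.02 m).
It also fails if it takes over 48 s, if anything falls off the work surface, if the arm or the gripper's body presses on something with over 40 N, if the wrist force passes 120 N, or if a joint passes its speed limit or range.

## Robot

A 6-joint arm with a two-finger parallel gripper is mounted at the origin on a cart in front of the work surface, level with it; the furniture and walls round the work are solid. World frame = base frame: x ahead of the robot, y to its left, z up, the work surface at z = 0. Lengths are in m, angles in rad, forces in N, time in s.
With the tool pointing down it reaches from about 0.25 to 0.725 m from the base axis. Payload 4 kg.
Tool frame: the origin (TCP) lies on the centre line of the jaws, within the pads' length; the fingertips stand 11 mm ahead of it and the grasp point (between the pads) lies 8 mm behind it; z points along the fingers, x is the direction in which the jaws open and shut, and the axes are right-handed (so a half turn about z gives the same grasp; the last joint's range is limited). The gripper opens to 85 mm and grips with 20 to 120 N. Pads are 22 mm wide; open, the fingers measure 114 mm over their backs; the gripper's body (76 mm by 85 mm) begins 54 mm behind the grasp point. The pads swing forward as they close: fully open they stand 13 mm farther back than shut.
Start: joints at [1.273, 0.241, 0.005, 1.335, 0, 1.571], TCP at [0.147, 0.478, 0.242] pointing down, gripper open.
Joint ranges: [-2.72, 2.72], [-1.05, 1.87], [-1.09, 1.28], [-1.99, 2.15], [-1.42, 1.44], [-3.14, 3.14]. Speed limits (rad/s): [2.79, 2.79, 3.14, 3.14, 3.14, 3.14].

## Interface

Orientations are given as a unit quaternion [x, y, z, w].
In Python, from workcell import bot, viewer, order gives the robot as it stands. The module is installed in compiled form; this text tells all that it offers.
- The arm moves only by the tool send_rows, never from a script. Its argument "increments" is a list that holds one entry, the list of rows, each a list of 4 numbers: the shift along the tool's x, y, z in m, then the turn about the tool's z in degrees. A call has exactly 8 rows; each row shifts and turns the pose as measured when the row begins, along the tool's axes as they then stand; what a row does not reach is not made up. A row lasts 1/10 s, in which the tool goes at most 50 mm and 8.59 degrees, less where a joint would pass 70% of its speed; a pose out of reach is approached as far as the arm can. A call is refused whole if a number of a shift passes 0.05 or a number of a turn 8.59, either way. A call with a gripper value outside its range is refused whole. "hand" is the closure, from -1 (fully open) to 1 (shut), so that 0 is half open, set as the call begins (left out, the last holds). The fingers move at their own pace and stop on an object; the grip force is fixed at half the most. Time passes only in rows, so rows that do not move let the fingers close, or fill a call up. It gives the time, the measured TCP pose, the force and the opening at its end, in the units of the state.
- bot.get_obs(): the state, without advancing time (a new reading comes with each control period).
- viewer.camera(name): name is "scene" or "side" or "wrist"; returns a dict with "image" (400x640x3 uint8, red, green, blue), "range_z" (400x640 float32, m along the optical axis (not along the pixel's ray), 0 where there is no reading), "camera_matrix" (3x3 intrinsics, pixels), "eye" and "rotation" of the camera in the world. Camera axes: x right, y down, z forward; pixel columns grow to the right and rows downward; lengths in m; the calibration is good to about 2 mm. A picture is of the moment at which its call begins.
- order.job_done(): hands the job in, once; it reports no verdict.
The state is a dict: "clock": time; "joint_pos": joint angles; "joint_vel": joint speeds; "tau": joint torques, N m; "eef_pos": TCP position; "tool_rot": TCP orientation; "ft_force": force on the tool from outside, world axes, zero at the start; "ft_torque": the same for the moment, N m; "grip_width": finger opening in m.
Only numpy, scipy, OpenCV 4.12 (cv2) and the standard library are available. Lean on these libraries where they do the work, as an engineer would, in place of code of your own. Each camera call takes 0.05 s, during which the arm holds its last target.

## Working session

There is one attempt and no reset: what is moved stays moved. The work goes in short steps, Python scripts to look and compute and a tool call to move; the robot and the scene stay as the last step left them, time stands still between calls to the robot, and variables do not carry over. Pictures are saved under pics/ and viewed, and the job is handed in when it is done.

Besides the shell and the picture viewer there is one more tool, called after ">>>" in YAML: its name, and indented under it one key for each argument. send_rows: Moves the arm, as the interface text tells. Its arguments: {"type":"object","properties":{"increments":{"type":"array","items":{"type":"array","items":{"type":"array","items":{"type":"number"}}}},"hand":{"type":"number"}},"required":["increments"]}

```bash
mkdir -p pics
cat > h.py <<'E'
from workcell import bot, viewer, order
import numpy as np, cv2, pickle
def cap(n,tag):
    c=viewer.camera(n); pickle.dump(c,open(f'{tag}.pkl','wb')); cv2.imwrite(f'pics/{tag}.png',c['image'][:,:,::-1]); return c
def ld(tag): return pickle.load(open(f'{tag}.pkl','rb'))
def pt(c,u,v):
    z=c['range_z'][int(v),int(u)]; K=c['camera_matrix']
    return np.array(c['eye'])+np.array(c['rotation'])@(np.linalg.inv(K)@[u,v,1]*z)
def ray(c,u,v,h):
    K=c['camera_matrix']; d=np.array(c['rotation'])@(np.linalg.inv(K)@[u,v,1]); e=np.array(c['eye'])
    return e+d*(h-e[2])/d[2]
def proj(c,p):
    q=np.array(c['rotation']).T@(np.array(p)-c['eye']); q=c['camera_matrix']@q; return q[:2]/q[2]
def crop(c,tag,x0,y0,x1,y1,s):
    cv2.imwrite(f'pics/{tag}.png',cv2.resize(c['image'][y0:y1,x0:x1,::-1],None,fx=s,fy=s,interpolation=cv2.INTER_CUBIC))
E
python3 - <<'E'
from h import *
for n in ['scene','side','wrist']:
    c=cap(n,n+'0'); print(n,c['eye'],c['rotation'])
print(bot.get_obs())
E
```

```text
scene [-0.17814252 -0.51854608  1.1282645 ] [ 0.85159937 -0.39821494  0.13658002 -0.31232877]
side [ 0.5569994  -0.42728336  1.03463514] [ 0.96737823  0.10227411 -0.02850978 -0.23001426]
wrist [0.07662288 0.49934821 0.3732194 ] [0.79552634 0.58774283 0.08687312 0.11895067]
{'clock': 0.15, 'joint_pos': array([ 1.27298961e+00,  2.41252110e-01,  4.06249038e-03,  1.33519417e+00,
       -1.35952592e-05,  1.57080351e+00]), 'joint_vel': array([-2.31931789e-04, -2.37322633e-03,  3.42895975e-03,  1.10065905e-04,
       -5.40792773e-05,  1.04624382e-03]), 'tau': array([-8.41003862e-05, -3.72634721e+01,  2.52638680e+01,  1.23377921e-02,
        1.71371175e-05, -1.05820368e-05]), 'eef_pos': array([0.14658518, 0.47756416, 0.24162235]), 'tool_rot': array([ 8.04185991e-01,  5.94377204e-01, -6.34262047e-04,  4.77245596e-04]), 'ft_force': array([-0.59152854, -0.58538187,  0.06342748]), 'ft_torque': array([ 0.01776839, -0.06888701,  0.01329371]), 'grip_width': 0.08538418445255375}
```

Rotation is a quaternion; fix the helper.

```bash
sed -i "s/c=viewer.camera(n);/c=viewer.camera(n); c['rotation']=R.from_quat(c['rotation']).as_matrix();/; 2a from scipy.spatial.transform import Rotation as R" h.py
python3 - <<'E'
from h import *
for n in ['scene','side','wrist']:
    c=ld(n+'0'); c['rotation']=R.from_quat(c['rotation']).as_matrix(); pickle.dump(c,open(n+'0.pkl','wb'))
    print(n, pt(c,320,300))
E
```

```text
scene [ 0.24882578 -0.12352852  0.00062295]
side [ 0.49642007 -0.19319888 -0.0024329 ]
wrist [ 3.14118743e-01  4.23510906e-01 -2.80976980e-04]
```

View pics/scene0.png

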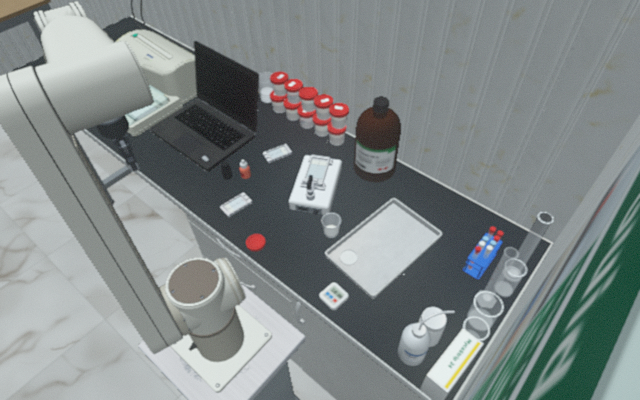

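View pics/side0.png

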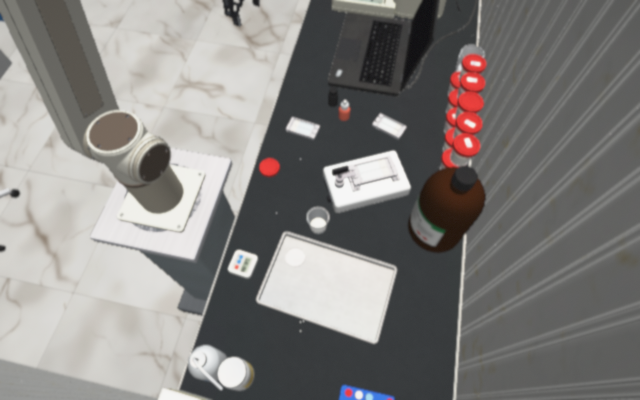

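View pics/wrist0.png

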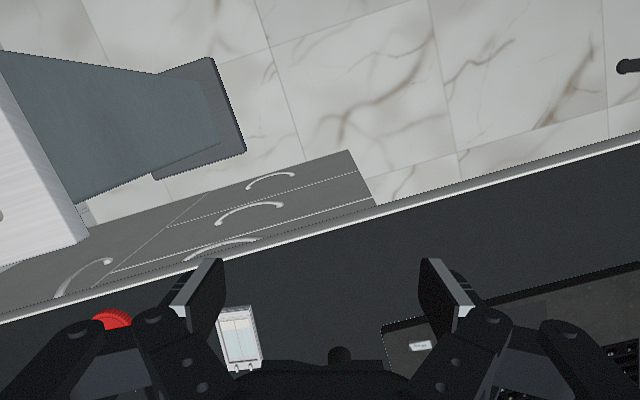

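Carrier candidates in the scene image are (277,153), a loose slide holder; (236,204), another loose slide holder; and (319,172), the one in the shaker, which is the largest. I choose the one on the shaker and check it in a crop.

Run:
```python
from h import *
crop(ld('scene0'),'sc_crop',220,120,370,270,5)
crop(ld('side0'),'si_crop',300,130,430,240,6)
crop(ld('side0'),'si_crop2',240,220,410,350,4)
```

```text
(no output)
```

View pics/sc_crop.png

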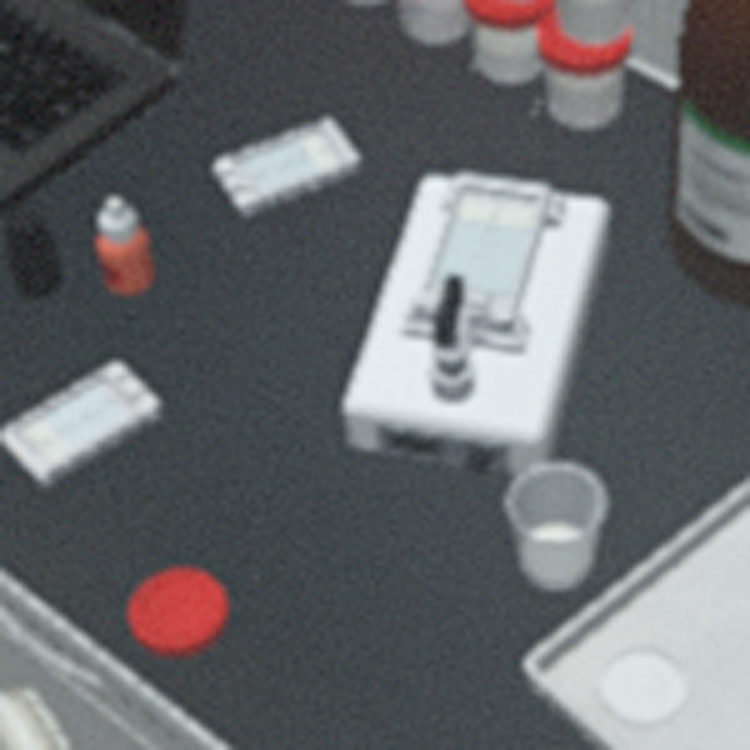

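View pics/si_crop.png

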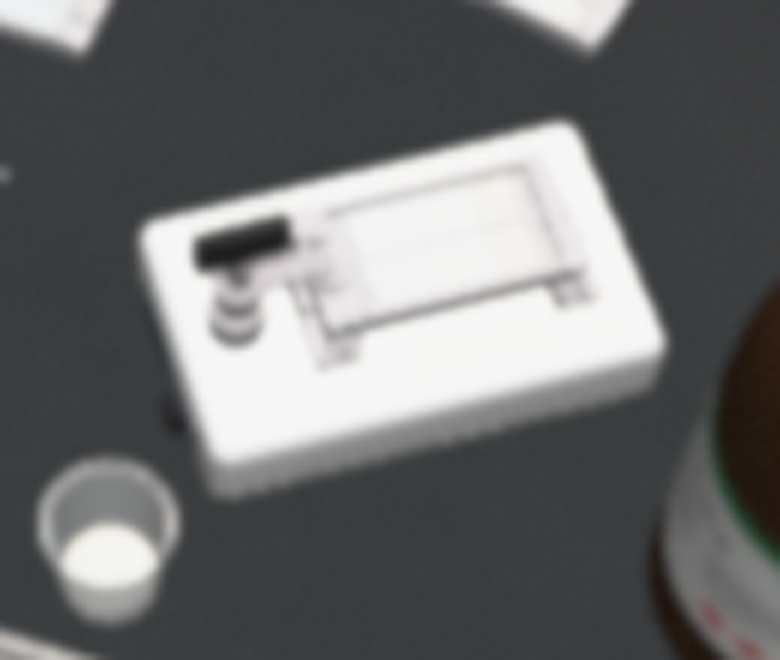

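View pics/si_crop2.png

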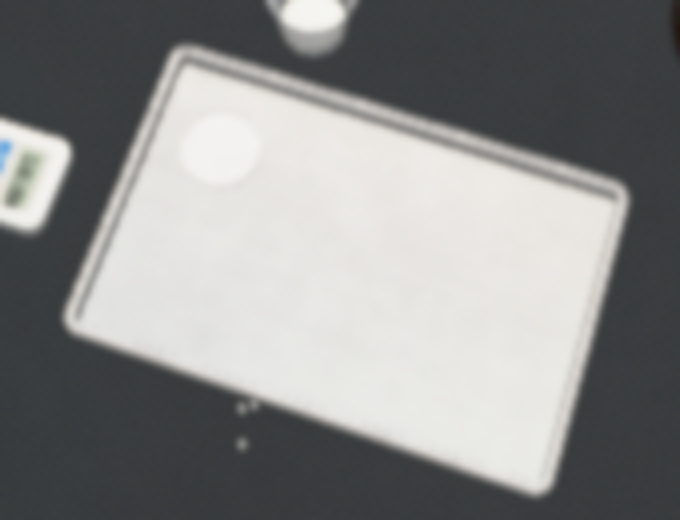

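The crop confirms it. The carrier sits on the shaker with the finger over its near end, black bar at side px (340,170). The cup is at side (318,220), and the dish is at side (295,257) in the tray. Next I measure.

Run:
```python
from h import *
np.set_printoptions(precision=4,suppress=True)
s=ld('side0'); 
S=lambda u,v,z: ray(s,300+u/6,130+v/6,z)
co=[S(142,228,.05),S(570,122,.05),S(668,350,.05),S(213,465,.05)]
print('housing',*co, [np.linalg.norm(co[i]-co[(i+1)%4]) for i in range(4)])
ca=[S(328,213,.086),S(530,163,.086),S(582,270,.086),S(333,335,.086)]
print('car',*ca,[np.linalg.norm(ca[i]-ca[(i+1)%4]) for i in range(4)])
print('depth housing',pt(s,300+500/6,130+350/6),'car',pt(s,300+430/6,130+240/6),'bar',pt(s,300+243/6,130+238/6))
# point cloud black bar from both cams
for n,(x0,y0,x1,y1) in {'side':(328,160,356,180),'scene':(300,170,320,198)}.items():
    c=ld(n+'0'); P=[]
    for v in range(y0,y1):
        for u in range(x0,x1):
            if c['image'][v,u].max()<70:
                p=pt(c,u,v)
                if .1<p[2]<.15:P.append(p)
    P=np.array(P)
    if len(P)>5: 
        print(n,len(P),P.mean(0),P.min(0),P.max(0)); T=P[P[:,2]>P[:,2].max()-.006]; print(len(T),T.mean(0),np.linalg.svd(T[:,:2]-T[:,:2].mean(0))[2][0])
T=lambda u,v,z: ray(s,240+u/4,220+v/4,z)
t=[T(183,45,.024),T(630,185,.024),T(545,495,.024),T(67,322,.024)]
print('tray',*t,[np.linalg.norm(t[i]-t[(i+1)%4]) for i in range(4)],np.mean(t,0))
print('dish',T(220,150,.012),pt(s,240+55,220+37), 'floor',pt(s,330,300))
print('cup',S(108,515,.062), ray(ld('scene0'),220+556/5,120+497/5,.062))
c=ld('scene0')
print('scene housing',[ray(c,220+u/5,120+v/5,.05) for u,v in [(347,413),(425,178),(608,200),(545,440)]])
```

```text
housing [0.4323 0.153  0.05  ] [0.6174 0.2514 0.05  ] [0.6764 0.1393 0.05  ] [0.488 0.041 0.05 ] [np.float64(0.20955575048899092), np.float64(0.12661755614592754), np.float64(0.21252822638161847), np.float64(0.1250829100935973)]
car [0.5163 0.1565 0.086 ] [0.6005 0.201  0.086 ] [0.6305 0.1506 0.086 ] [0.5292 0.096  0.086 ] [np.float64(0.09527174725152612), np.float64(0.05867277597619892), np.float64(0.11511156809431593), np.float64(0.061835238664146995)]
depth housing [0.6028 0.1247 0.0484] car [0.5629 0.1542 0.0824] bar [0.4853 0.1092 0.131 ]
side 59 [0.4838 0.1077 0.1285] [0.4675 0.0976 0.1186] [0.5011 0.1169 0.1348]
32 [0.4833 0.108  0.1316] [-0.8909 -0.4542]
scene 25 [0.4738 0.1061 0.1295] [0.4599 0.0961 0.1177] [0.4929 0.1194 0.1365]
14 [0.4776 0.1082 0.1334] [-0.8563 -0.5165]
tray [ 0.3717 -0.0417  0.024 ] [ 0.671  -0.0754  0.024 ] [ 0.647  -0.2708  0.024 ] [ 0.3477 -0.2325  0.024 ] [np.float64(0.3012142013436573), np.float64(0.1969287879235606), np.float64(0.30172266561816224), np.float64(0.19234467235563954)] [ 0.5093 -0.1551  0.024 ]
dish [ 0.411 -0.103  0.012] [ 0.4091 -0.0982  0.0009] floor [ 0.5209 -0.1886  0.0004]
cup [0.4494 0.0026 0.062 ] [0.4471 0.     0.062 ]
scene housing [array([0.4221, 0.1478, 0.05  ]), array([0.6076, 0.2479, 0.05  ]), array([0.6699, 0.1386, 0.05  ]), array([0.4838, 0.0391, 0.05  ])]
```

Run:
```python
from h import *
np.set_printoptions(precision=4,suppress=True)
o=bot.get_obs(); Rt=R.from_quat(o['tool_rot']).as_matrix(); w=ld('wrist0')
print('cam in tool',Rt.T@(w['eye']-o['eef_pos'])); print(Rt.T@w['rotation']); print(w['camera_matrix'])
for d in [-.05,0,.019,.05,.1,.15]: print(d,proj(w,o['eef_pos']+Rt@[0,0,d]))
s=ld('side0'); c=ld('scene0')
print('bottle',pt(s,432,215),pt(s,462,180),pt(c,380,110),pt(c,380,150))
# required motion to bar with standoff
def goal(p,ang):
    a=np.radians(ang); Rg=np.array([[np.cos(a),np.sin(a),0],[np.sin(a),-np.cos(a),0],[0,0,-1]]).T
    return Rg
p=np.array([.45,.09,.30]); print('tool shift',Rt.T@(p-o['eef_pos']), 'tool x ang',np.degrees(np.arctan2(Rt[1,0],Rt[0,0])))
```

```text
cam in tool [ 0.0001 -0.0733 -0.1316]
[[ 1.     -0.0006 -0.0002]
 [ 0.0006  0.9566  0.2914]
 [ 0.     -0.2914  0.9566]]
[[330.9301   0.     321.5828]
 [  0.     330.9301 200.2067]
 [  0.       0.       1.    ]]
-0.05 [321.4488 354.4056]
0 [321.4943 271.5704]
0.019 [321.5047 252.6538]
0.05 [321.5175 229.3576]
0.1 [321.5316 203.7695]
0.15 [321.541  186.6009]
bottle [0.7132 0.0035 0.1847] [0.748  0.0454 0.2848] [0.7341 0.0482 0.2677] [0.7002 0.0123 0.1507]
tool shift [-0.2816  0.4038 -0.0579] tool x ang 72.9365203416695
```

>>> send_rows:
  increments:
    - [[-0.023, 0.043, -0.004, 0], [-0.023, 0.043, -0.004, 0], [-0.023, 0.043, -0.004, 0], [-0.023, 0.043, -0.004, 0], [-0.023, 0.043, -0.004, 0], [-0.023, 0.043, -0.004, 0], [-0.023, 0.043, -0.004, 0], [-0.023, 0.043, -0.004, 0]]

```text
clock: 0.95
eef_pos: [0.4254, 0.1983, 0.2713]
tool_rot: [0.799, 0.601, -0.002, 0.0]
ft_force: [1.1, 1.2, 0.8]
grip_width: 0.0856
```

>>> send_rows:
  increments:
    - [[-0.018, 0.031, 0, 0], [-0.018, 0.031, 0, 0], [-0.018, 0.031, 0, -8.5], [0, 0, 0, -8.5], [0, 0, 0, -8.5], [0, 0, 0, -8.5], [0, 0, 0, -8.5], [0, 0, 0, -4]]

```text
clock: 1.75
eef_pos: [0.5061, 0.1089, 0.268]
tool_rot: [0.492, 0.871, -0.004, -0.002]
ft_force: [0.2, -0.4, 0.4]
grip_width: 0.0851
```

Run:
```python
from h import *
np.set_printoptions(precision=4,suppress=True)
o=bot.get_obs(); Rt=R.from_quat(o['tool_rot']).as_matrix()
print(o['eef_pos'],np.degrees(np.arctan2(Rt[1,0],Rt[0,0])),Rt[:,2],o['joint_pos'])
cap('wrist','wrist1')
```

```text
[0.5061 0.1089 0.268 ] 121.06187407503158 [-0.0076 -0.0055 -1.    ] [ 0.214   0.2736  0.1155  1.4213 -0.0038 -0.3281]
```

View pics/wrist1.png

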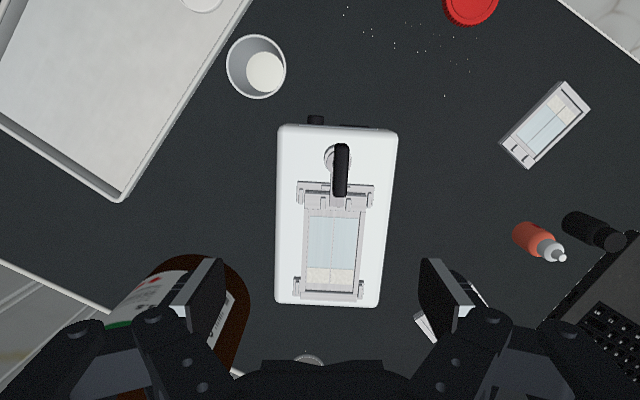

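This shows the whole shaker, with the bar at about (341,170) and the carrier from (305,190) to (362,300). The cup is at (256,66), the tray is upper left and the bottle is at (190,310).

Run:
```python
from h import *
crop(ld('wrist1'),'w1c',270,115,410,315,4)
crop(ld('wrist1'),'w1d',320,135,380,215,8)
```

```text
(no output)
```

View pics/w1c.png

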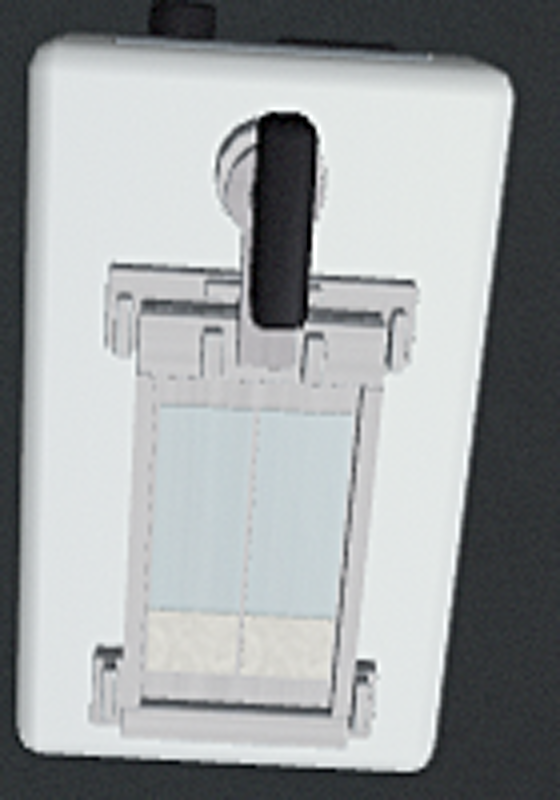

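View pics/w1d.png

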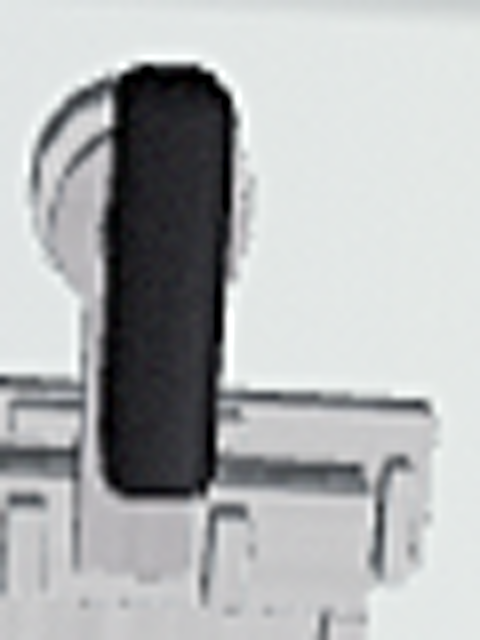

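Run:
```python
from h import *
np.set_printoptions(precision=4,suppress=True)
c=ld('wrist1')
def rect(mask,zlo,zhi,name):
    v,u=np.nonzero(mask); P=np.array([pt(c,a,b) for a,b in zip(u,v)])
    P=P[(P[:,2]>zlo)&(P[:,2]<zhi)]
    r=cv2.minAreaRect((P[:,:2]*1000).astype(np.float32)); print(name,len(P),P[:,2].min(),np.median(P[:,2]),P[:,2].max(),r)
    return P
img=c['image'].max(2); m=np.zeros_like(img,bool); m[135:215,320:380]=True
P=rect(m&(img<80),.11,.15,'bar'); print(np.median(P[P[:,2]>.128],0))
Q=lambda u,v,z: ray(c,320+u/8,135+v/8,z)
q=[Q(118,75,.134),Q(235,80,.134),Q(212,495,.134),Q(102,495,.134)]; print('bar ray',*q,np.mean(q,0))
W=lambda u,v,z: ray(c,270+u/4,115+v/4,z)
h=[W(32,50,.05),W(512,85,.05),W(430,770,.05),W(20,745,.05)]; print('housing',np.mean(h,0),[np.linalg.norm(h[i]-h[(i+1)%4]) for i in range(4)])
for a,b in [(0,3),(1,2)]: d=h[b]-h[a]; print(np.degrees(np.arctan2(d[1],d[0])))
m[:]=True
P=rect(m&(img>0)&(np.indices(img.shape)[0]<320)&(abs(np.indices(img.shape)[1]-335)<60)&(np.indices(img.shape)[0]>120),.045,.056,'housing')
ca=[W(145,310,.086),W(383,318,.086),W(350,745,.086),W(122,738,.086)]; print('car',*ca,np.mean(ca,0),[np.linalg.norm(ca[i]-ca[(i+1)%4]) for i in range(4)])
for a,b in [(0,3),(1,2)]: d=ca[b]-ca[a]; print(np.degrees(np.arctan2(d[1],d[0])))
print('car depth',pt(c,270+140//4,115+520//4),pt(c,270+240//4,115+690//4))
print('cup',ray(c,256,66,.062))
```

```text
bar 781 0.11338455736442665 0.1334365759781228 0.1355114108874088 ((482.98291015625, 112.25495147705078), (42.39453125, 11.802308082580566), 28.6843318939209)
[0.4823 0.1117 0.1335]
bar ray [0.4665 0.0965 0.134 ] [0.4609 0.1068 0.134 ] [0.4986 0.1278 0.134 ] [0.5045 0.118  0.134 ] [0.4827 0.1123 0.134 ]
housing [0.552  0.1491 0.05  ] [np.float64(0.12532453914350783), np.float64(0.2065157525678845), np.float64(0.12508050149949979), np.float64(0.20671820319398726)]
27.88524772624273
27.818423409313365
housing 11046 0.04501960227972168 0.04998160648102162 0.055994940208545174 ((552.513916015625, 148.89146423339844), (212.8004608154297, 128.04347229003906), 27.687604904174805)
car [0.525  0.1018 0.086 ] [0.4965 0.153  0.086 ] [0.6021 0.2114 0.086 ] [0.6322 0.1571 0.086 ] [0.564  0.1558 0.086 ] [np.float64(0.05865081688283593), np.float64(0.12062312126416558), np.float64(0.06204944640216426), np.float64(0.12066069048946729)]
27.30750860172572
28.921574346811845
car depth [0.574  0.1289 0.0862] [0.6052 0.1783 0.0808]
cup [0.4481 0.0002 0.062 ]
```

>>> send_rows:
  increments:
    - [[0.005, -0.006, 0.02, 1.5], [0.005, -0.006, 0.02, 1.6], [0.005, -0.006, 0.02, 0], [0, 0, 0.02, 0], [0, 0, 0.02, 0], [0, 0, 0, 0], [0, 0, 0, 0], [0, 0, 0, 0]]
  hand: 0.3

```text
clock: 2.6
eef_pos: [0.4812, 0.1127, 0.165]
tool_rot: [0.52, 0.854, -0.005, -0.002]
ft_force: [-0.4, 0.3, 0.3]
grip_width: 0.0301
```

```bash
cat >> h.py <<'E'
def tgt(p,ang=None):
    np.set_printoptions(precision=4,suppress=True)
    o=bot.get_obs(); Rt=R.from_quat(o['tool_rot']).as_matrix(); a=np.degrees(np.arctan2(Rt[1,0],Rt[0,0]))
    print('pos',o['eef_pos'],'ang',a,'z',Rt[:,2],'j',o['joint_pos'],'w',o['grip_width'],'F',o['ft_force'],'t',o['clock'])
    print('shift',Rt.T@(np.array(p)-o['eef_pos']), 'turn',None if ang is None else -(ang-a))
E
python3 - <<'E'
from h import *
tgt([.483,.1124,.12],118)
c=cap('wrist','wrist2')
E
```

```text
pos [0.4812 0.1127 0.165 ] ang 117.32208508339723 z [-0.0081 -0.0057 -1.    ] j [ 0.2323  0.2845 -0.1438  1.1517 -0.0037 -0.2446] w 0.030068723174616414 F [-0.3845  0.2553  0.2705] t 2.6
shift [-0.0011  0.0019  0.045 ] turn -0.6779149166027736
```

View pics/wrist2.png

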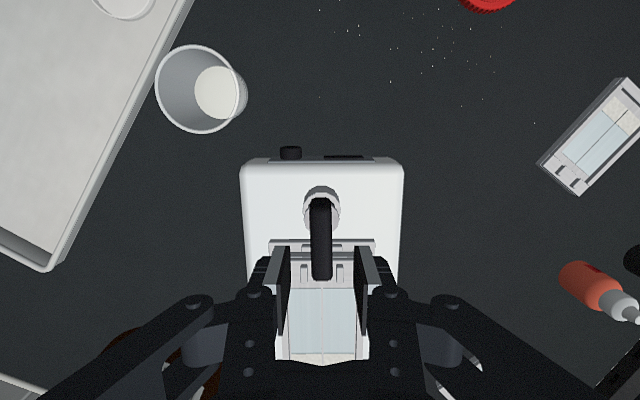

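The bar is centred between the jaws (x≈321), with its far end at row 280. I descend and grip.

>>> send_rows:
  increments:
    - [[-0.001, 0.002, 0.01, -0.7], [0, 0, 0.01, 0], [0, 0, 0.01, 0], [0, 0, 0.01, 0], [0, 0, 0.005, 0], [0, 0, 0, 0], [0, 0, 0, 0], [0, 0, 0, 0]]

```text
clock: 3.45
eef_pos: [0.4849, 0.1128, 0.1177]
tool_rot: [0.515, 0.857, -0.003, -0.001]
ft_force: [1.0, -0.3, -0.0]
grip_width: 0.03
```

Run:
```python
from h import *
tgt([.483,.1124,.12],118)
c=cap('wrist','wrist3')
```

```text
pos [0.4849 0.1128 0.1177] ang 118.04438268810968 z [-0.0044 -0.0048 -1.    ] j [ 0.2306  0.332  -0.2111  1.033  -0.0037 -0.2588] w 0.029991915346605575 F [ 0.9611 -0.3364 -0.0477] t 3.45
shift [ 0.0006 -0.0019 -0.0023] turn 0.04438268810967827
```

View pics/wrist3.png

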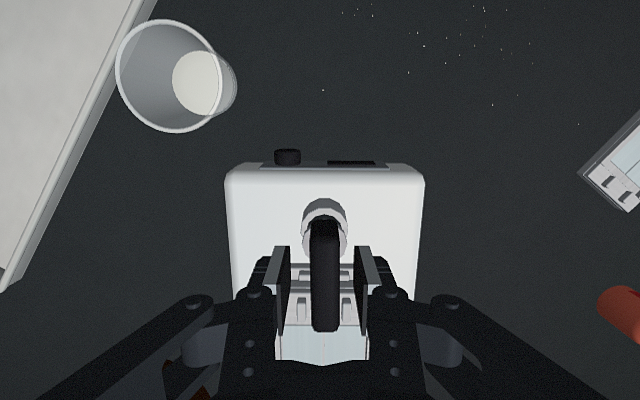

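>>> send_rows:
  increments:
    - [[0.001, -0.002, -0.002, 0], [0, 0, 0, 0], [0, 0, 0, 0], [0, 0, 0, 0], [0, 0, 0, 0], [0, 0, 0, 0], [0, 0, 0, 0], [0, 0, 0, 0]]
  hand: 1

```text
clock: 4.3
eef_pos: [0.4827, 0.113, 0.1207]
tool_rot: [0.515, 0.857, -0.003, -0.0]
ft_force: [0.3, 0.8, -0.9]
grip_width: 0.0108
```

Run:
```python
from h import *
tgt([.483,.1124,.12],118)
c=cap('wrist','wrist4')
```

```text
pos [0.4827 0.113  0.1207] ang 118.06992781935699 z [-0.0034 -0.0042 -1.    ] j [ 0.2319  0.3243 -0.2137  1.037  -0.0033 -0.258 ] w 0.01081281497757451 F [ 0.322   0.7956 -0.9469] t 4.3
shift [-0.0007  0.      0.0007] turn 0.069927819356991
```

View pics/wrist4.png

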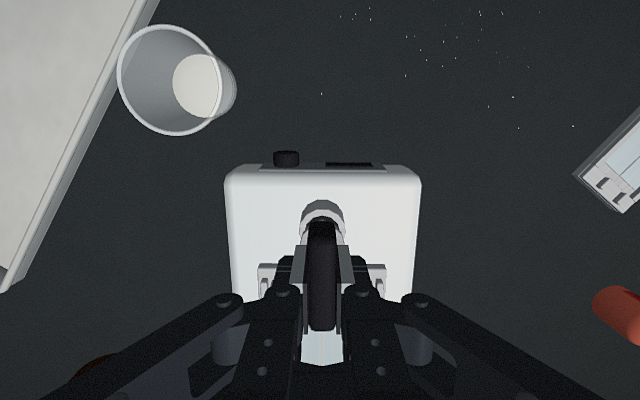

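The bar is gripped (width 10.8 mm). Lift.

>>> send_rows:
  increments:
    - [[0, 0, -0.004, 0], [0, 0, -0.004, 0], [0, 0, -0.004, 0], [0, 0, -0.004, 0], [0, 0, -0.002, 0], [0, 0, 0, 0], [0, 0, 0, 0], [0, 0, 0, 0]]

```text
clock: 5.15
eef_pos: [0.4827, 0.113, 0.1374]
tool_rot: [0.515, 0.857, -0.004, -0.001]
ft_force: [2.6, 0.7, -7.9]
grip_width: 0.0108
```

Run:
```python
from h import *
tgt([.483,.1124,.139],118)
c=cap('wrist','wrist5')
```

```text
pos [0.4827 0.113  0.1374] ang 118.06527956013689 z [-0.0055 -0.0049 -1.    ] j [ 0.232   0.3095 -0.1866  1.0812 -0.0035 -0.2578] w 0.010796749442590025 F [ 2.6337  0.6652 -7.8669] t 5.15
shift [-0.0007  0.     -0.0016] turn 0.06527956013688652
```

View pics/wrist5.png

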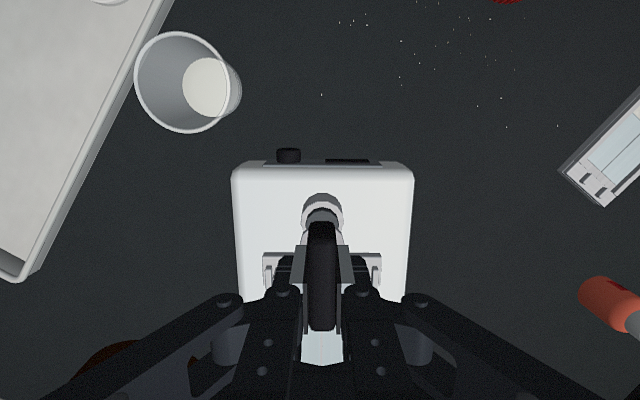

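Lifted 16.7 mm with no slip, and the force is −7.9 N as expected from the spring. Now the counter-clockwise swing.

>>> send_rows:
  increments:
    - [[0, 0, 0, -5], [0, 0, 0, -5], [0, 0, 0, -5], [0, 0, 0, -5], [0, 0, 0, -5], [0, 0, 0, -5], [0, 0, 0, -5], [0, 0, 0, 0]]

```text
clock: 6.0
eef_pos: [0.4827, 0.1131, 0.1367]
tool_rot: [0.222, 0.975, -0.003, -0.002]
ft_force: [1.9, 0.4, -8.7]
grip_width: 0.0109
```

Run:
```python
from h import *
tgt([.483,.1124,.139],193)
```

```text
pos [0.4827 0.1131 0.1367] ang 154.39829437422733 z [-0.0057 -0.0049 -1.    ] j [ 0.2321  0.3103 -0.1874  1.0797 -0.0034 -0.8918] w 0.01087399400810608 F [ 1.9212  0.4401 -8.6912] t 6.0
shift [-0.0006 -0.0005 -0.0023] turn -38.60170562577267
```

>>> send_rows:
  increments:
    - [[0, 0, -0.001, -5], [0, 0, 0, -5], [0, 0, 0, -5], [0, 0, 0, -5], [0, 0, 0, -5], [0, 0, 0, -5], [0, 0, 0, -5], [0, 0, 0, -5]]

```text
clock: 6.8
eef_pos: [0.4826, 0.1131, 0.1372]
tool_rot: [-0.13, 0.991, -0.002, -0.003]
ft_force: [2.3, 1.7, -6.9]
grip_width: 0.0108
```

Run:
```python
from h import *
tgt([.4827,.113,.1205],193)
c=cap('wrist','wrist6')
c=cap('side','side6'); crop(c,'side6c',290,110,430,240,5)
```

```text
pos [0.4826 0.1131 0.1372] ang -165.02064244031695 z [-0.0057 -0.0051 -1.    ] j [ 0.2324  0.3097 -0.1868  1.0809 -0.0037 -1.5998] w 0.010815127086128834 F [ 2.3238  1.7405 -6.9446] t 6.8
shift [-0.0002 -0.0001  0.0167] turn -358.0206424403169
```

View pics/wrist6.png

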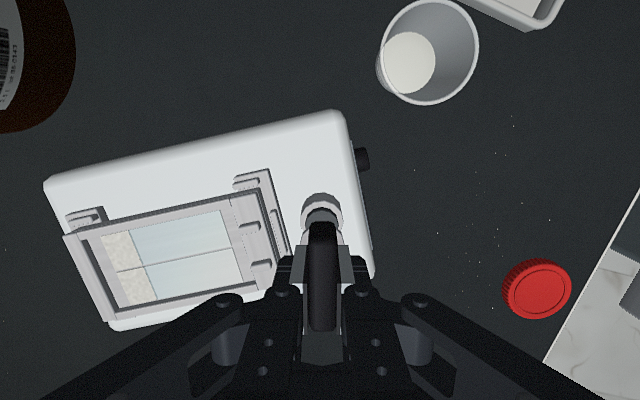

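View pics/side6c.png

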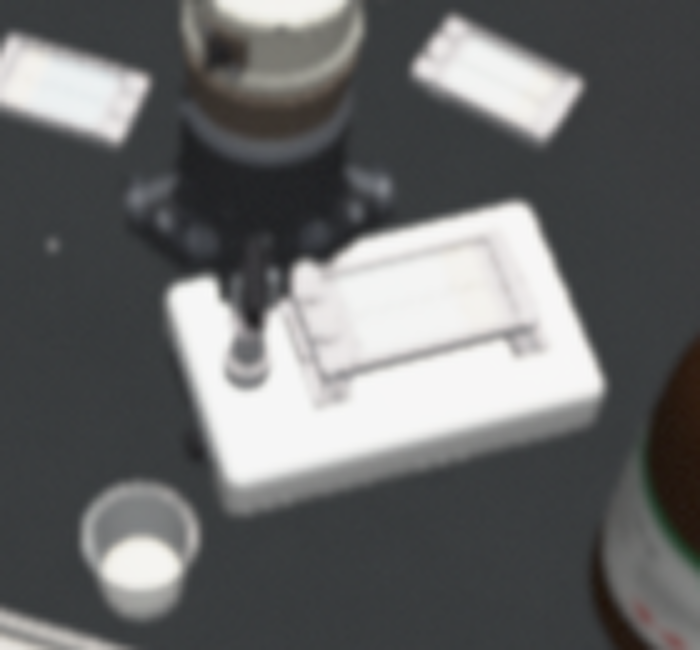

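The finger has followed by 77° and lies between the jaws at (321,275). The carrier is still seated. Lower it and release.

>>> send_rows:
  increments:
    - [[0, 0, 0.004, 0], [0, 0, 0.004, 0], [0, 0, 0.004, 0], [0, 0, 0.003, 0], [0, 0, 0.002, 0], [0, 0, 0.001, 0], [0, 0, 0, 0], [0, 0, 0, 0]]

```text
clock: 7.7
eef_pos: [0.4825, 0.1132, 0.1191]
tool_rot: [-0.125, 0.992, -0.002, -0.003]
ft_force: [0.5, 0.9, -4.9]
grip_width: 0.0107
```

Run:
```python
from h import *
tgt([.4827,.113,.1187],195)
```

```text
pos [0.4825 0.1132 0.1191] ang -165.6360613035755 z [-0.0046 -0.0047 -1.    ] j [ 0.2325  0.3267 -0.215   1.0347 -0.0035 -1.589 ] w 0.010734962370435813 F [ 0.5092  0.911  -4.9446] t 7.7
shift [-0.0001 -0.0002  0.0004] turn -360.6360613035755
```

>>> send_rows:
  increments:
    - [[0, 0, 0.0005, 0], [0, 0, 0, 0], [0, 0, 0, 0], [0, 0, 0, 0], [0, 0, 0, 0], [0, 0, 0, 0], [0, 0, 0, 0], [0, 0, 0, 0]]
  hand: 0.3

```text
clock: 8.5
eef_pos: [0.4836, 0.1131, 0.1209]
tool_rot: [-0.125, 0.992, -0.002, -0.001]
ft_force: [-0.8, 0.2, -0.4]
grip_width: 0.0303
```

>>> send_rows:
  increments:
    - [[0, 0, -0.01, 0], [0, 0, -0.02, 0], [0, 0, -0.02, 0], [0, 0, -0.02, 0], [0, 0, -0.03, 0], [0, 0, -0.03, 0], [0, 0, -0.03, 0], [0, 0, 0, 0]]

```text
clock: 9.3
eef_pos: [0.4827, 0.1136, 0.291]
tool_rot: [-0.125, 0.992, -0.002, -0.001]
ft_force: [0.6, -0.2, -0.0]
grip_width: 0.03
```

Run:
```python
from h import *
tgt([.5646,.1555,.20],118)
c=cap('wrist','wrist7')
```

```text
pos [0.4827 0.1136 0.291 ] ang -165.6835774439876 z [-0.0017 -0.0044 -1.    ] j [ 0.2334  0.2192  0.1032  1.4575 -0.0039 -1.5873] w 0.030020643468015626 F [ 0.6071 -0.2111 -0.0271] t 9.3
shift [-0.09    0.0207  0.0906] turn -283.6835774439876
```

View pics/wrist7.png

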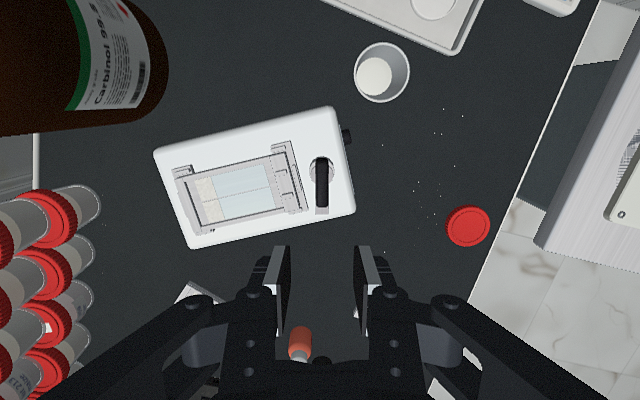

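The finger is now across the shaker, bar at (321,183), and the carrier is still in its seat around (235,195). Next I measure the bar's height and angle and the carrier.

Run:
```python
from h import *
np.set_printoptions(precision=4,suppress=True)
c=ld('wrist7'); img=c['image'].max(2)
P=np.array([pt(c,u,v) for v in range(145,220) for u in range(300,345) if img[v,u]<80]); P=P[P[:,2]>.1]
print(len(P),np.median(P[:,2]),cv2.minAreaRect((P[:,:2]*1000).astype(np.float32)))
crop(c,'w7c',150,100,360,255,3.8)
```

```text
591 0.13185452607186565 ((490.2300720214844, 86.97930145263672), (11.695484161376953, 93.64228820800781), 14.880926132202148)
```

View pics/w7c.png

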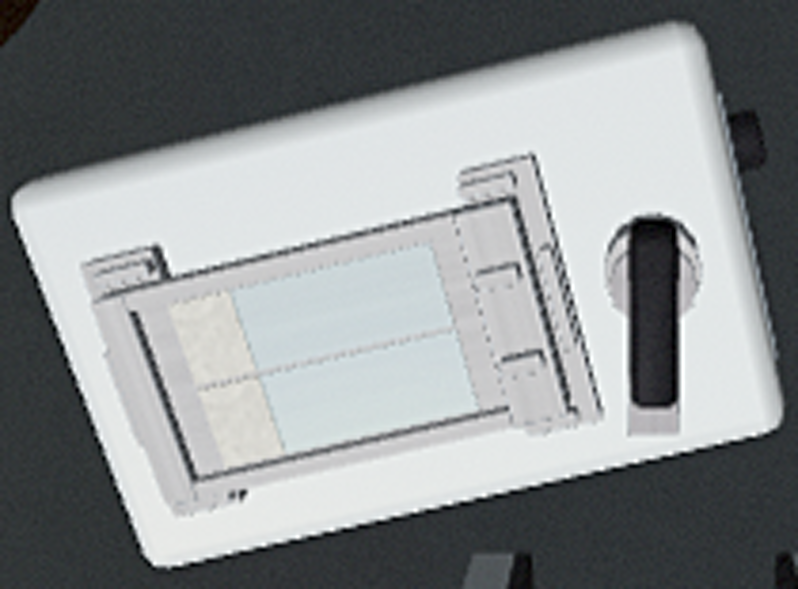

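The bar top has fallen to 0.132 m (−2 mm, so fully down) at 77° (1.34 rad). Now to the carrier.

>>> send_rows:
  increments:
    - [[-0.03, 0.007, 0, 0], [-0.03, 0.007, 0, 0], [-0.03, 0.007, 0, 8.5], [0, 0, 0, 8.5], [0, 0, 0, 8.5], [0, 0, 0, 8.5], [0, 0, 0, 8.5], [0, 0, 0, 8.5]]
  hand: -1

```text
clock: 10.15
eef_pos: [0.5619, 0.1564, 0.2782]
tool_rot: [0.322, 0.947, -0.008, -0.009]
ft_force: [0.7, -0.5, -0.2]
grip_width: 0.0856
```

Run:
```python
from h import *
tgt([.5644,.1556,.20],118)
```

```text
pos [0.5619 0.1564 0.2782] ang 142.3984544682483 z [-0.0224 -0.0102 -0.9997] j [ 0.2733  0.4215  0.3529  1.5265 -0.0038 -0.6413] w 0.08556776996124661 F [ 0.744  -0.5308 -0.1595] t 10.15
shift [-0.0033  0.0026  0.0782] turn 24.398454468248303
```

>>> send_rows:
  increments:
    - [[0, 0, 0, 8], [0, 0, 0, 8], [0, 0, 0, 7], [-0.002, 0, 0.02, 0], [0, 0, 0.02, 0], [0, 0, 0.02, 0], [0, 0, 0.01, 0], [0, 0, 0, 0]]

```text
clock: 10.95
eef_pos: [0.5556, 0.1523, 0.197]
tool_rot: [0.513, 0.858, -0.016, -0.013]
ft_force: [-0.8, 0.3, -0.4]
grip_width: 0.0854
```

Run:
```python
from h import *
tgt([.5644,.1556,.15],118)
cap('wrist','wrist8')
```

```text
pos [0.5556 0.1523 0.197 ] ang 118.25364896214741 z [-0.0388 -0.0148 -0.9991] j [ 0.2695  0.4457  0.1794  1.3459 -0.0039 -0.2237] w 0.08543042718147824 F [-0.8087  0.3419 -0.3683] t 10.95
shift [-0.0015  0.0113  0.0465] turn 0.25364896214740895
```

View pics/wrist8.png

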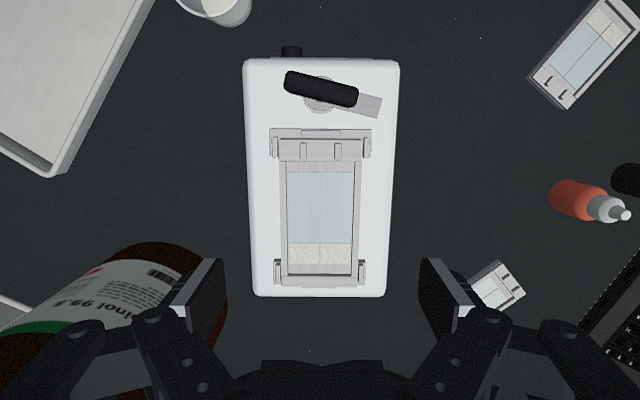

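The jaws straddle the carrier (x 280–360, jaw centre 321). The tool tilt has crept to about 2.4°, so I use an up/down move to see whether speed drives it.

>>> send_rows:
  increments:
    - [[0, 0, -0.025, 0], [0, 0, -0.025, 0], [0, 0, -0.025, 0], [0, 0, 0, 0], [0, 0, 0.006, 0], [0, 0.002, 0.006, 0], [0, 0.003, 0.006, 0], [0, 0.003, 0.006, 0]]

```text
clock: 11.8
eef_pos: [0.5656, 0.1573, 0.2514]
tool_rot: [0.513, 0.858, -0.015, -0.012]
ft_force: [-0.8, 0.0, -1.1]
grip_width: 0.0856
```

Run:
```python
from h import *
tgt([.5644,.1556,.15],118)
```

```text
pos [0.5656 0.1573 0.2514] ang 118.25927848405726 z [-0.0354 -0.0138 -0.9993] j [ 0.2731  0.4456  0.3209  1.4839 -0.0037 -0.2202] w 0.08560395434812902 F [-0.8441  0.0346 -1.0503] t 11.8
shift [-0.0013  0.002   0.1014] turn 0.25927848405726195
```

>>> send_rows:
  increments:
    - [[0, -0.04, 0, 0], [0, -0.04, 0, 0], [0, -0.04, 0, 0], [0, 0, 0, 0], [0, 0.01, 0, 0], [0, 0.01, 0, 0], [0, 0.01, 0, 0], [0, 0.01, 0, 0]]

```text
clock: 12.6
eef_pos: [0.4929, 0.1198, 0.2397]
tool_rot: [0.512, 0.858, -0.022, -0.019]
ft_force: [0.7, -0.6, 0.0]
grip_width: 0.0855
```

Run:
```python
from h import *
tgt([.5644,.1556,.15],118)
```

```text
pos [0.4929 0.1198 0.2397] ang 118.3197682545952 z [-0.0559 -0.0185 -0.9983] j [ 0.2411  0.3024  0.0796  1.4067 -0.0046 -0.2533] w 0.08545020164988126 F [ 0.6944 -0.624   0.0444] t 12.6
shift [-0.0033  0.085   0.0849] turn 0.3197682545952034
```

>>> send_rows:
  increments:
    - [[0, 0.04, 0, 0], [0, 0.04, 0, 0], [0, 0, 0, 0], [0, 0, 0, 0], [0, -0.005, 0, 0], [0, -0.005, 0, 0], [0, -0.005, 0, 0], [0, -0.005, 0, 0]]

```text
clock: 13.4
eef_pos: [0.5504, 0.1521, 0.2312]
tool_rot: [0.511, 0.859, -0.024, -0.021]
ft_force: [0.5, 0.8, 0.1]
grip_width: 0.0854
```

Run:
```python
from h import *
tgt([.5644,.1556,.15],118)
```

```text
pos [0.5504 0.1521 0.2312] ang 118.45298537026343 z [-0.0599 -0.0199 -0.998 ] j [ 0.2712  0.4385  0.2564  1.4518 -0.0032 -0.2257] w 0.08542887380203208 F [0.5293 0.846  0.1101] t 13.4
shift [-0.0045  0.019   0.0801] turn 0.4529853702634341
```

>>> send_rows:
  increments:
    - [[-0.001, 0.002, 0.008, 0.4], [-0.001, 0.003, 0.008, 0], [-0.001, 0.003, 0.008, 0], [-0.001, 0.003, 0.008, 0], [0, 0.003, 0.008, 0], [0, 0.003, 0.008, 0], [0, 0.002, 0.008, 0], [0, 0, 0, 0]]

```text
clock: 14.2
eef_pos: [0.5657, 0.1556, 0.1695]
tool_rot: [0.515, 0.857, -0.024, -0.02]
ft_force: [0.3, -0.9, -0.3]
grip_width: 0.085
```

Run:
```python
from h import *
tgt([.5644,.1556,.12],118)
cap('wrist','wrist9')
```

```text
pos [0.5657 0.1556 0.1695] ang 117.95298231160294 z [-0.0594 -0.0197 -0.998 ] j [ 0.27    0.4988  0.1903  1.3248 -0.0031 -0.2181] w 0.08504862164011896 F [ 0.3003 -0.9463 -0.3239] t 14.2
shift [0.     0.0019 0.0495] turn -0.04701768839706233
```

View pics/wrist9.png

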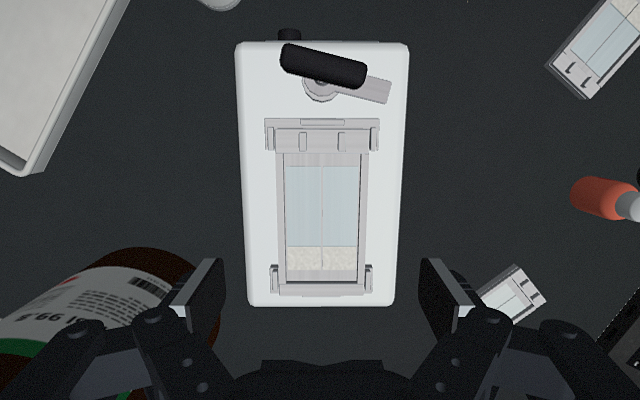

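>>> send_rows:
  increments:
    - [[0, 0.001, 0.01, 0], [0, 0.001, 0.01, 0], [0, 0.001, 0.01, 0], [0, 0.001, 0.01, 0], [0, 0.001, 0.01, 0], [0, 0, 0.01, 0], [0, 0, 0.005, 0], [0, 0, 0, 0]]

```text
clock: 15.05
eef_pos: [0.5663, 0.1568, 0.0992]
tool_rot: [0.515, 0.857, -0.024, -0.02]
ft_force: [-0.1, -0.4, -0.6]
grip_width: 0.0854
```

Run:
```python
from h import *
tgt([.5644,.1556,.071],118)
cap('wrist','wrist10')
```

```text
pos [0.5663 0.1568 0.0992] ang 117.95814647317505 z [-0.0588 -0.0195 -0.9981] j [ 0.2717  0.5517  0.0865  1.1675 -0.003  -0.2165] w 0.0854481555829795 F [-0.1089 -0.4209 -0.5766] t 15.05
shift [-0.0005 -0.0005  0.0283] turn -0.04185352682495136
```

View pics/wrist10.png

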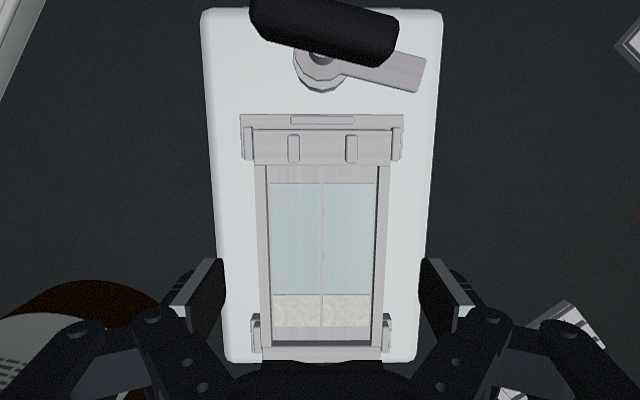

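The carrier (x 255–388) is centred between the pads. Descend the last 28 mm.

>>> send_rows:
  increments:
    - [[0, 0, 0.006, 0], [0, 0, 0.006, 0], [0, 0, 0.006, 0], [0, 0, 0.005, 0], [0, 0, 0.003, 0], [0, 0, 0.001, 0], [0, 0, 0, 0], [0, 0, 0, 0]]

```text
clock: 15.9
eef_pos: [0.5659, 0.1566, 0.0717]
tool_rot: [0.515, 0.857, -0.022, -0.019]
ft_force: [-0.2, -0.3, 0.0]
grip_width: 0.0855
```

Run:
```python
from h import *
tgt([.5644,.1556,.071],118)
cap('wrist','wrist11')
```

```text
pos [0.5659 0.1566 0.0717] ang 117.9578759863849 z [-0.0555 -0.0186 -0.9983] j [ 0.2715  0.5741  0.0469  1.1021 -0.0031 -0.2166] w 0.08547201075952222 F [-0.1814 -0.3157  0.0077] t 15.9
shift [-0.0002 -0.0017  0.0008] turn -0.042124013615094213
```

View pics/wrist11.png

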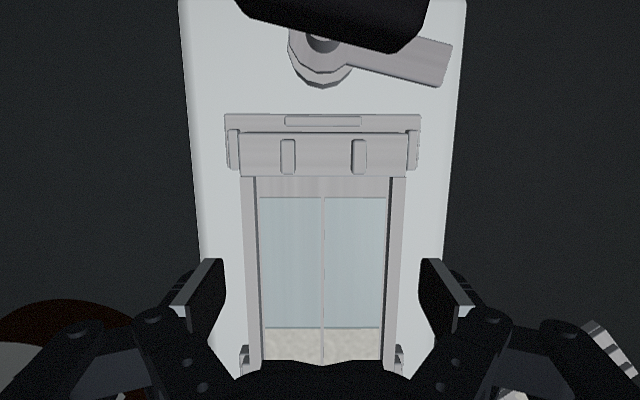

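>>> send_rows:
  increments:
    - [[0.0005, 0, 0, 0], [0, 0, 0, 0], [0, 0, 0, 0], [0, 0, 0, 0], [0, 0, 0, 0], [0, 0, 0, 0], [0, 0, 0, 0], [0, 0, 0, 0]]
  hand: 1

```text
clock: 16.75
eef_pos: [0.566, 0.1572, 0.0725]
tool_rot: [0.515, 0.857, -0.022, -0.018]
ft_force: [0.6, -0.3, -0.3]
grip_width: 0.0608
```

Run:
```python
from h import *
tgt([.5644,.1556,.071],118)
cap('wrist','wrist12')
```

```text
pos [0.566  0.1572 0.0725] ang 117.96417083948295 z [-0.0542 -0.0184 -0.9984] j [ 0.2725  0.5729  0.0473  1.1024 -0.0031 -0.2158] w 0.06084166245105971 F [ 0.6002 -0.308  -0.3402] t 16.75
shift [-0.0007 -0.0021  0.0016] turn -0.03582916051705354
```

View pics/wrist12.png

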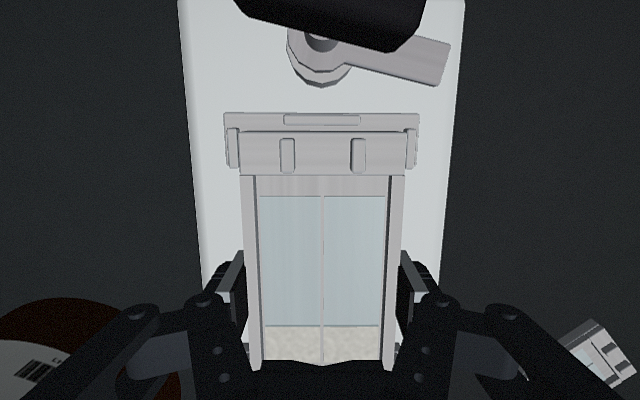

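Gripped at 60.8 mm. Lift straight up in world z; the tool tilt needs a small +y compensation (about −0.0005 per 10 mm).

>>> send_rows:
  increments:
    - [[0, -0.0003, -0.005, 0], [0, -0.0003, -0.005, 0], [0, -0.0006, -0.01, 0], [0, -0.0006, -0.01, 0], [0, -0.0006, -0.01, 0], [0, -0.0006, -0.01, 0], [0, -0.0006, -0.01, 0], [0, -0.0006, -0.01, 0]]

```text
clock: 17.6
eef_pos: [0.5656, 0.1563, 0.1481]
tool_rot: [0.515, 0.857, -0.022, -0.019]
ft_force: [0.0, 0.9, -1.1]
grip_width: 0.061
```

Run:
```python
from h import *
tgt([.566,.157,.17],118)
cap('wrist','wrist13')
```

```text
pos [0.5656 0.1563 0.1481] ang 117.95456505451995 z [-0.0554 -0.0187 -0.9983] j [ 0.2711  0.5094  0.1504  1.2702 -0.0031 -0.2169] w 0.06095938615371084 F [ 0.0153  0.8672 -1.0706] t 17.6
shift [ 0.0007 -0.0006 -0.0219] turn -0.04543494548005356
```

View pics/wrist13.png

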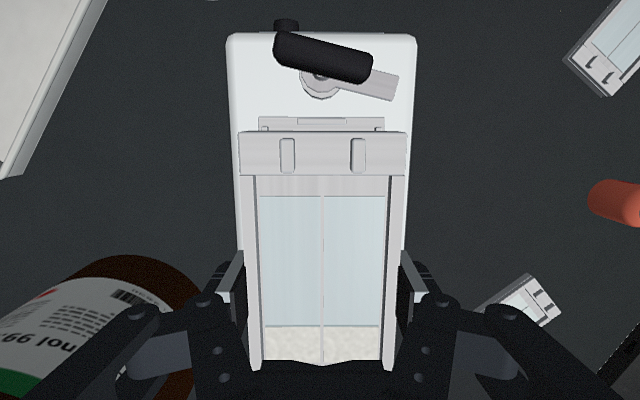

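The carrier is out, held level, with its underside at about 0.146 m. The finger is still swung aside at (322,60). Now I transfer towards the tray centre (0.549,−0.160), above cup height.

>>> send_rows:
  increments:
    - [[-0.013, -0.008, 0, 0], [-0.013, -0.008, 0, 0], [-0.013, -0.008, 0, 0], [-0.013, -0.008, 0, 0], [-0.013, -0.008, 0, 0], [-0.013, -0.008, 0, 0], [-0.013, -0.008, 0, 0], [-0.013, -0.008, 0, 0]]

```text
clock: 18.45
eef_pos: [0.5572, 0.024, 0.1521]
tool_rot: [0.515, 0.857, -0.022, -0.018]
ft_force: [0.1, -0.2, -1.2]
grip_width: 0.0607
```

Run:
```python
from h import *
tgt([.549,-.16,.15],83)
```

```text
pos [0.5572 0.024  0.1521] ang 117.93711499470355 z [-0.0544 -0.0187 -0.9983] j [ 0.0514  0.4484  0.0624  1.2402 -0.0159 -0.436 ] w 0.06071252984838066 F [ 0.1448 -0.1957 -1.1622] t 18.45
shift [-0.1588 -0.0933  0.0059] turn 34.93711499470355
```

No drift. Continue.

>>> send_rows:
  increments:
    - [[-0.014, -0.008, 0, 0], [-0.014, -0.008, 0, 0], [-0.014, -0.008, 0, 0], [-0.014, -0.008, 0, 0], [-0.014, -0.008, 0, 0], [-0.014, -0.008, 0, 0], [-0.014, -0.008, 0, 0], [-0.014, -0.008, 0, 0]]

```text
clock: 19.25
eef_pos: [0.5514, -0.1169, 0.1549]
tool_rot: [0.516, 0.856, -0.022, -0.019]
ft_force: [0.1, -0.1, -0.8]
grip_width: 0.0607
```

>>> send_rows:
  increments:
    - [[-0.014, -0.008, 0, 0], [-0.014, -0.008, 0, 0], [-0.014, -0.008, 0, 0], [0, 0, 0, 5], [0, 0, 0, 5], [0, 0, 0, 5], [0, 0, 0, 5], [0, 0, 0, 5]]

```text
clock: 20.05
eef_pos: [0.5481, -0.177, 0.1557]
tool_rot: [0.697, 0.716, -0.026, -0.013]
ft_force: [0.6, -0.4, -1.2]
grip_width: 0.0609
```

Run:
```python
from h import *
tgt([.549,-.16,.15],83)
```

```text
pos [ 0.5481 -0.177   0.1557] ang 91.58260989334066 z [-0.0545 -0.0189 -0.9983] j [-0.2952  0.4741  0.1136  1.257  -0.034  -0.3215] w 0.06089855594938577 F [ 0.6079 -0.3503 -1.1946] t 20.05
shift [0.0171 0.0017 0.0053] turn 8.58260989334066
```

>>> send_rows:
  increments:
    - [[0.006, 0, 0.005, 4], [0.006, 0, 0.005, 3], [0.005, 0.001, 0.005, 0], [0, 0.001, 0.008, 0], [0, 0.001, 0.008, 0], [0, 0, 0.008, 0], [0, 0, 0, 0], [0, 0, 0, 0]]

```text
clock: 20.85
eef_pos: [0.5493, -0.1648, 0.1131]
tool_rot: [0.741, 0.671, -0.027, -0.011]
ft_force: [-0.6, -1.3, -1.1]
grip_width: 0.0607
```

Run:
```python
from h import *
tgt([.549,-.16,.03],83)
cap('wrist','wrist14'); cap('side','side14'); c=cap('scene','scene14')
crop(ld('side14'),'side14c',220,150,430,350,3.5)
```

```text
pos [ 0.5493 -0.1648  0.1131] ang 84.33293050637809 z [-0.0549 -0.0192 -0.9983] j [-0.2744  0.5032  0.0437  1.159  -0.0334 -0.1741] w 0.06067681105624439 F [-0.5621 -1.3092 -1.1462] t 20.85
shift [0.0068 0.0036 0.0829] turn 1.3329305063780907
```

View pics/wrist14.png

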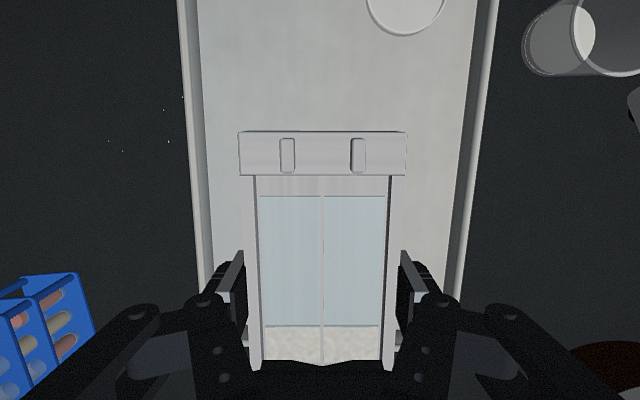

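View pics/side14c.png

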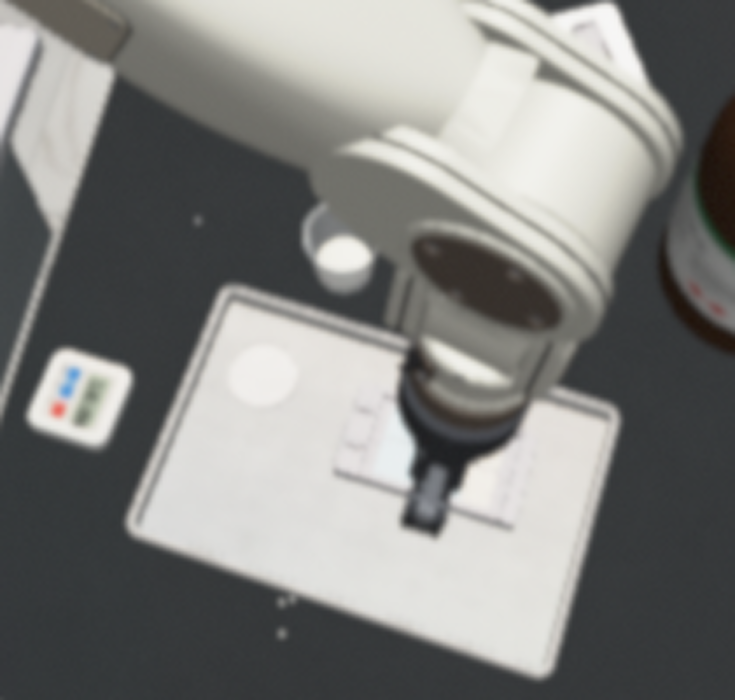

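The carrier is above the empty part of the tray, with the dish at wrist (405,10) well clear. Before lowering I measure how far the fingertips protrude below the carrier.

Run:
```python
from h import *
np.set_printoptions(precision=4,suppress=True)
c=ld('wrist14'); o=bot.get_obs(); Rt=R.from_quat(o['tool_rot']).as_matrix()
for v in (248,252,256,262,270,285,300):
    print(v,[ (u,np.round((Rt.T@(pt(c,u,v)-o['eef_pos']))*1000,1).tolist()) for u in (225,232,238,242,246,400,404,412)])
print('carrier', [np.round(Rt.T@(pt(c,u,v)-o['eef_pos'])*1000,1) for u,v in [(250,200),(395,200),(250,240),(395,240),(260,160)]])
crop(c,'w14c',190,220,270,330,7)
for t in ('wrist14',):
    print('tray floor',pt(c,300,60),pt(c,430,180));
```

```text
248 [(225, [-78.3, 41.5, 113.8]), (232, [-72.1, 40.7, 112.1]), (238, [-67.6, 41.2, 113.3]), (242, [-64.1, 40.8, 112.3]), (246, [-29.8, -17.7, -12.5]), (400, [31.0, -17.1, -11.3]), (404, [65.3, 39.3, 109.0]), (412, [71.7, 39.3, 109.0])]
252 [(225, [-78.3, 44.6, 112.8]), (232, [-72.2, 44.0, 111.6]), (238, [-36.3, -10.3, -0.8]), (242, [-34.8, -9.9, 0.2]), (246, [-30.0, -15.8, -12.1]), (400, [31.1, -15.4, -11.4]), (404, [35.8, -9.9, 0.1]), (412, [72.0, 42.9, 109.1])]
256 [(225, [-78.2, 47.6, 111.8]), (232, [-72.5, 47.5, 111.6]), (238, [-35.4, -10.3, -4.5]), (242, [-33.8, -10.0, -4.0]), (246, [-30.1, -14.1, -12.3]), (400, [33.3, -9.6, -3.4]), (404, [34.9, -9.8, -3.7]), (412, [72.0, 45.9, 108.2])]
262 [(225, [-42.1, -5.9, -1.6]), (232, [-36.8, -9.9, -9.2]), (238, [-34.2, -10.0, -9.5]), (242, [-32.5, -10.2, -9.9]), (246, [-30.0, -11.9, -13.1]), (400, [31.8, -10.1, -9.7]), (404, [33.5, -10.0, -9.6]), (412, [36.8, -10.0, -9.5])]
270 [(225, [-40.2, -5.8, -8.4]), (232, [-35.1, -9.7, -15.5]), (238, [-32.6, -10.0, -16.0]), (242, [-30.8, -10.6, -17.1]), (246, [-30.5, -7.8, -12.1]), (400, [30.3, -10.0, -16.2]), (404, [32.1, -9.7, -15.6]), (412, [34.7, -10.6, -17.3])]
285 [(225, [-34.9, -9.6, -26.3]), (232, [-32.2, -9.9, -26.8]), (238, [-30.8, -8.4, -24.2]), (242, [-30.2, -6.3, -20.9]), (246, [-30.3, -2.6, -14.7]), (400, [30.3, -4.5, -17.9]), (404, [30.4, -7.8, -23.3]), (412, [32.1, -10.2, -27.3])]
300 [(225, [-33.6, -7.1, -31.7]), (232, [-31.2, -6.9, -31.5]), (238, [-30.7, -3.3, -26.1]), (242, [-30.6, -0.0, -21.2]), (246, [-30.5, 3.6, -15.7]), (400, [30.4, 1.3, -19.3]), (404, [30.1, -2.9, -25.7]), (412, [31.7, -5.9, -30.1])]
carrier [array([-27.2, -37.1, -11.6]), array([ 27.8, -36.9, -11.1]), array([-28.2, -20.8, -11.7]), array([ 28.7, -20.6, -11.5]), array([-22.6, -52.3, -11.2])]
tray floor [ 0.4426 -0.172   0.002 ] [ 0.5362 -0.0844  0.0016]
```

View pics/w14c.png

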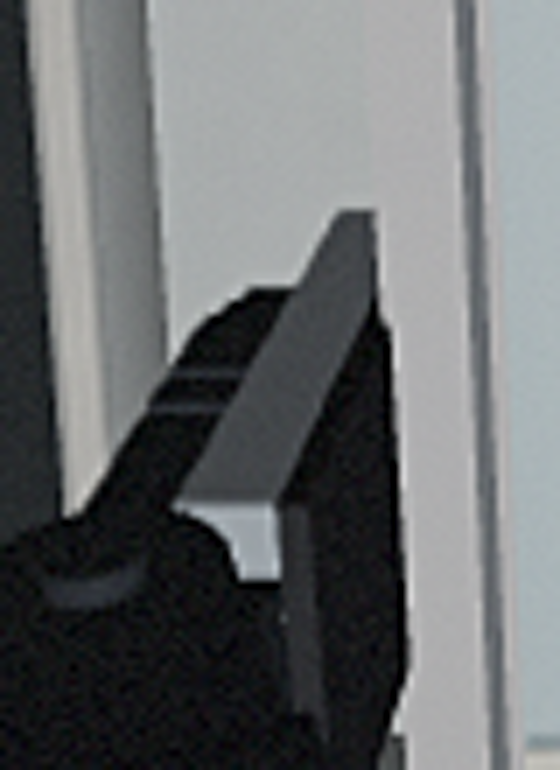

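The tips end about 2 mm above the carrier's underside, so they won't touch the floor first. Lower.

>>> send_rows:
  increments:
    - [[0.001, 0.0005, 0.01, 0], [0.001, 0.0005, 0.01, 0], [0.001, 0.0005, 0.01, 0], [0.001, 0.0005, 0.01, 0], [0.001, 0.0005, 0.01, 0], [0.001, 0.0005, 0.01, 0], [0, 0, 0.01, 0], [0, 0, 0.005, 0]]

```text
clock: 21.8
eef_pos: [0.5494, -0.16, 0.0323]
tool_rot: [0.741, 0.671, -0.026, -0.011]
ft_force: [0.1, 0.5, -1.3]
grip_width: 0.0607
```

Run:
```python
from h import *
tgt([.549,-.16,.0045],83)
cap('wrist','wrist15')
```

```text
pos [ 0.5494 -0.16    0.0323] ang 84.36507049783076 z [-0.0532 -0.0197 -0.9984] j [-0.2665  0.5826 -0.0564  0.9779 -0.033  -0.1668] w 0.060725001147593036 F [ 0.0949  0.4959 -1.2803] t 21.8
shift [0.0006 0.001  0.0278] turn 1.3650704978307573
```

View pics/wrist15.png

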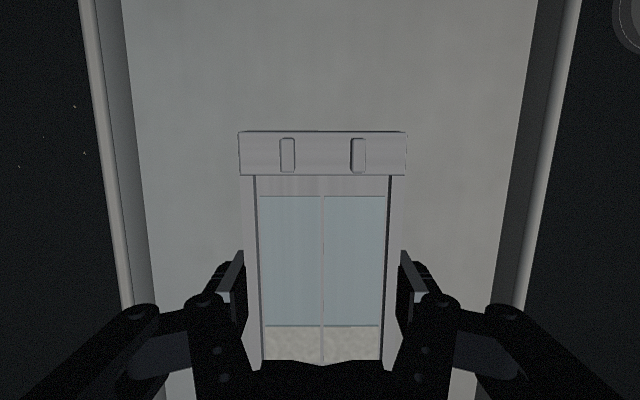

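The carrier is centred between the tray walls and clear of everything. Slow final descent.

>>> send_rows:
  increments:
    - [[0, 0, 0.005, 0], [0, 0, 0.005, 0], [0, 0, 0.005, 0], [0, 0, 0.004, 0], [0, 0, 0.003, 0], [0, 0, 0.002, 0], [0, 0, 0.001, 0], [0, 0, 0, 0]]

```text
clock: 22.65
eef_pos: [0.5492, -0.161, 0.0091]
tool_rot: [0.741, 0.671, -0.025, -0.009]
ft_force: [-0.1, -0.0, -1.5]
grip_width: 0.0607
```

Run:
```python
from h import *
tgt([.549,-.16,.0045],83)
```

```text
pos [ 0.5492 -0.161   0.0091] ang 84.3692917982323 z [-0.0496 -0.0199 -0.9986] j [-0.2686  0.6086 -0.0814  0.9234 -0.0323 -0.1691] w 0.060688132735636766 F [-0.114  -0.0286 -1.5123] t 22.65
shift [ 0.0011 -0.0001  0.0046] turn 1.3692917982322967
```

>>> send_rows:
  increments:
    - [[0, 0, 0.0015, 0], [0, 0, 0.0015, 0], [0, 0, 0.0015, 0], [0, 0, 0.001, 0], [0, 0, 0.001, 0], [0, 0, 0, 0], [0, 0, 0, 0], [0, 0, 0, 0]]

```text
clock: 23.45
eef_pos: [0.5498, -0.1612, 0.0086]
tool_rot: [0.741, 0.671, -0.023, -0.008]
ft_force: [-1.5, -0.2, 2.1]
grip_width: 0.061
```

Run:
```python
from h import *
tgt([.549,-.16,.0045],83)
```

```text
pos [ 0.5498 -0.1612  0.0086] ang 84.42698713172965 z [-0.0452 -0.0198 -0.9988] j [-0.2693  0.6075 -0.0849  0.9168 -0.0311 -0.1709] w 0.060975673809487645 F [-1.5345 -0.2284  2.0722] t 23.45
shift [ 0.0012 -0.0007  0.0041] turn 1.4269871317296463
```

Contact is starting (+3.5 N). Press a little more so it settles.

>>> send_rows:
  increments:
    - [[0, 0, 0.002, 0], [0, 0, 0.003, 0], [0, 0, 0.003, 0], [0, 0, 0.003, 0], [0, 0, 0.003, 0], [0, 0, 0.002, 0], [0, 0, 0.002, 0], [0, 0, 0.001, 0]]

```text
clock: 24.25
eef_pos: [0.5499, -0.1612, 0.0084]
tool_rot: [0.74, 0.673, -0.02, -0.006]
ft_force: [-1.4, 0.6, 3.8]
grip_width: 0.061
```

Run:
```python
from h import *
np.set_printoptions(precision=4,suppress=True)
tgt([.549,-.16,.0045],83)
c=cap('wrist','wrist16')
for u,v in [(250,180),(395,180),(250,240),(395,240),(260,145),(390,145)]: print(u,v,pt(c,u,v))
```

```text
pos [ 0.5499 -0.1612  0.0084] ang 84.6042016244025 z [-0.0369 -0.0179 -0.9992] j [-0.2714  0.6031 -0.0935  0.905  -0.0271 -0.1764] w 0.06100608317136647 F [-1.4371  0.6202  3.8383] t 24.25
shift [ 0.0012 -0.0009  0.0039] turn 1.6042016244025064
250 180 [ 0.5034 -0.1833  0.0226]
395 180 [ 0.5087 -0.1295  0.0204]
250 240 [ 0.5267 -0.1866  0.0235]
395 240 [ 0.533  -0.1304  0.0199]
260 145 [ 0.4911 -0.1782  0.0206]
390 145 [ 0.4956 -0.1308  0.02  ]
```

View pics/wrist16.png

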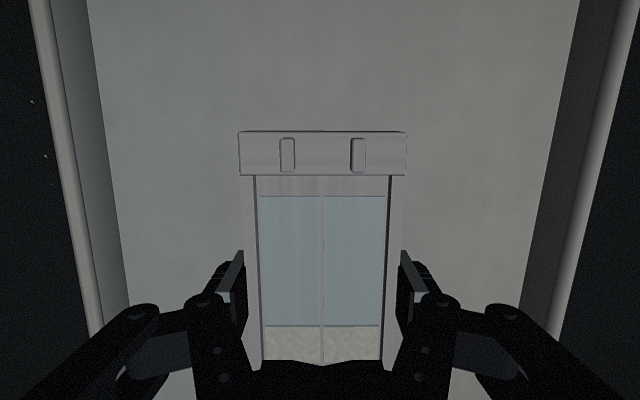

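The left edge is about 2–3 mm above the right, a small roll. It will settle flat when the jaws open slightly.

>>> send_rows:
  increments:
    - [[0, 0, 0, 0], [0, 0, 0, 0], [0, 0, 0, 0], [0, 0, 0, 0], [0, 0, 0, 0], [0, 0, 0, 0], [0, 0, 0, 0], [0, 0, 0, 0]]
  hand: -0.6

```text
clock: 25.1
eef_pos: [0.5503, -0.1614, 0.0068]
tool_rot: [0.74, 0.673, -0.02, -0.006]
ft_force: [-0.7, -0.2, 0.1]
grip_width: 0.0682
```

Run:
```python
from h import *
np.set_printoptions(precision=4,suppress=True)
tgt([.549,-.16,.0045],83)
c=cap('wrist','wrist17')
for u,v in [(250,180),(395,180),(250,240),(395,240),(260,145),(390,145)]: print(u,v,pt(c,u,v))
```

```text
pos [ 0.5503 -0.1614  0.0068] ang 84.59609320472174 z [-0.0372 -0.0181 -0.9991] j [-0.2712  0.6059 -0.0933  0.9026 -0.0274 -0.1761] w 0.06815117676455595 F [-0.6876 -0.205   0.117 ] t 25.1
shift [ 0.0013 -0.0014  0.0024] turn 1.5960932047217398
250 180 [ 0.5045 -0.1844  0.0174]
395 180 [ 0.5093 -0.1295  0.0182]
250 240 [ 0.5287 -0.188   0.0177]
395 240 [ 0.5335 -0.1304  0.0181]
260 145 [ 0.4917 -0.1788  0.0168]
390 145 [ 0.496  -0.1309  0.0183]
```

View pics/wrist17.png

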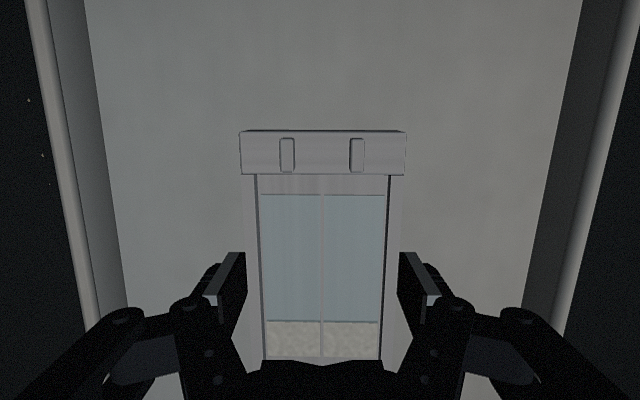

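The carrier lies flat, with its top at 0.018 m all over. Open fully and go straight up.

>>> send_rows:
  increments:
    - [[0, 0, 0, 0], [0, 0, 0, 0], [0, 0, 0, 0], [0, 0, -0.003, 0], [0, 0, -0.006, 0], [0, 0, -0.01, 0], [0, 0, -0.01, 0], [0, 0, -0.01, 0]]
  hand: -0.9

```text
clock: 25.95
eef_pos: [0.551, -0.1604, 0.048]
tool_rot: [0.74, 0.673, -0.02, -0.007]
ft_force: [-0.3, 0.4, -0.7]
grip_width: 0.0813
```

>>> send_rows:
  increments:
    - [[0, 0, -0.02, 0], [0, 0, -0.02, 0], [0, 0, -0.02, 0], [0, 0, -0.03, 0], [0, 0, -0.03, 0], [0, 0, -0.03, 0], [0, 0, -0.02, 0], [0, 0, 0, 0]]

```text
clock: 26.75
eef_pos: [0.5587, -0.1572, 0.2345]
tool_rot: [0.74, 0.673, -0.018, -0.002]
ft_force: [0.5, -0.2, -0.7]
grip_width: 0.0811
```

Run:
```python
from h import *
np.set_printoptions(precision=4,suppress=True)
tgt([.549,-.16,.0045],83)
w=cap('wrist','wrist18'); s=cap('side','side18'); cap('scene','scene18')
crop(s,'side18c',240,110,440,350,2.5)
```

```text
pos [ 0.5587 -0.1572  0.2345] ang 84.59630027188236 z [-0.0293 -0.0202 -0.9994] j [-0.2607  0.4239  0.2441  1.4141 -0.0271 -0.1658] w 0.08105103628993479 F [ 0.5041 -0.1524 -0.6602] t 26.75
shift [ 0.0016 -0.0031  0.2302] turn 1.596300271882356
```

View pics/wrist18.png

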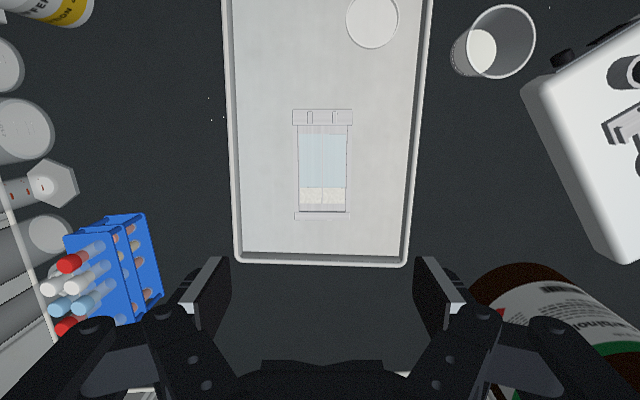

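View pics/side18c.png

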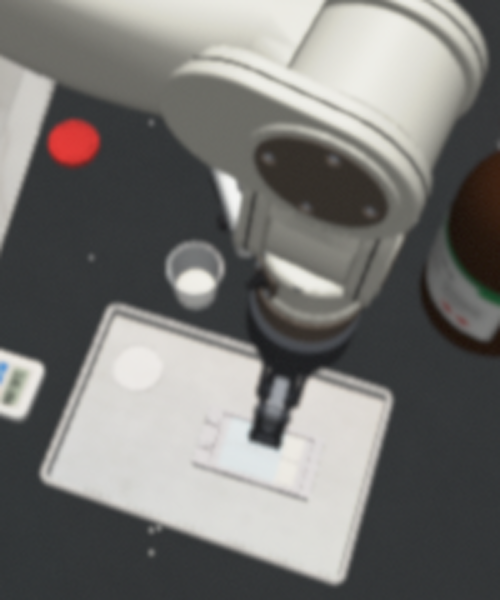

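View pics/scene18.png

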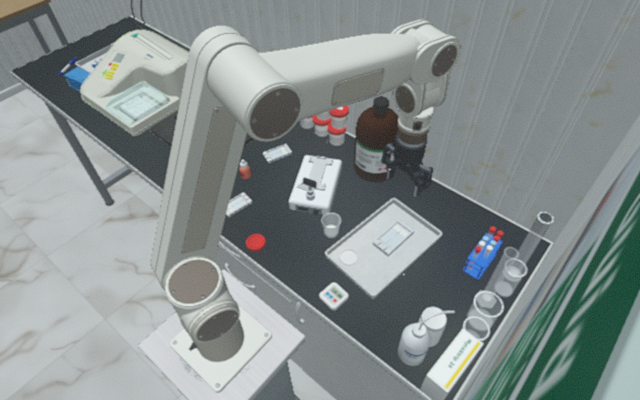

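The carrier lies flat mid-tray at wrist (323,165), with the dish and cup in place and the finger swung aside. A quick numeric check, then I hand in.

Run:
```python
from h import *
np.set_printoptions(precision=4,suppress=True)
w=ld('wrist18'); c=ld('scene18')
print('car', [pt(w,u,v) for u,v in [(298,118),(348,118),(298,215),(346,215)]])
print('dish',ray(w,371,20,.012),'cup',ray(c,331,219.4,.062))
i=c['image'].max(2); P=np.array([pt(c,u,v) for v in range(165,200) for u in range(298,322) if i[v,u]<70]); P=P[(P[:,2]>.1)&(P[:,2]<.15)]; print('bar',len(P),P[:,2].max(),cv2.minAreaRect((P[:,:2]*1000).astype(np.float32)))
print(np.round(bot.get_obs()['joint_vel'],3))
order.job_done()
```

```text
car [array([ 0.4953, -0.1806,  0.018 ]), array([ 0.5002, -0.1294,  0.0172]), array([ 0.5996, -0.1926,  0.0175]), array([ 0.6045, -0.1393,  0.017 ])]
dish [ 0.4105 -0.1002  0.012 ] cup [0.4468 0.0005 0.062 ]
bar 41 0.13273446829455982 ((476.6462097167969, 109.34979248046875), (9.569798469543457, 34.14773178100586), 9.562868118286133)
[-0.002  0.022 -0.027 -0.001 -0.001 -0.   ]
the job is handed in; nothing more can be done
```

The job is handed in at about 27 s of the 48 s allowed; no verdict is reported. I lifted the finger about 17 mm by its bar, swung it about 77° (1.34 rad) counter-clockwise and let it down. I then took the carrier straight up, carried it well above the cup and set it down in the empty part of the tray.

**Last checks:**
- **Carrier:** its top is at 0.017–0.018 m at all four corners, so it lies flat on the tray floor. It is near tray y −0.04 m, well inside the rim.
- **Finger:** after release, its bar top was at 0.132–0.133 m and the angle about 77°, so it is down and swung aside.
- **Dish and cup:** both measure within about 3 mm of where they started.
- **Arm:** about 0.2 m above the tray and touching nothing.

**What disagreed or went less well:**
- **Tool tilt:** the tool tilt crept up to about 3.6° during fast moves. I could not undo that, so I made the remaining moves slowly.
- **Setting down:** because of the tilt, the carrier met the floor rolled about 0.04 rad. It settled the last 2–5 mm when I opened the jaws slightly.
- **Bar angle:** the final scene-camera fit of the bar's outline, partly hidden and only 41 points, did not give a clean angle. I relied on the earlier wrist-camera measurement and the later pictures, which still show the finger aside.

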